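# Check both brake levers of a handlebar in the vice

### The job

Check the two brake levers on the handlebar held in the bench vice, the left one first and then the right: with the outside of the fingers press the lever in towards the bar until it comes up against its stop, keep it there for a good second so that the gap left to the grip can be seen, and let it spring back out before going on to the other. Do not grip or force the levers, keep off the rubber grips, do not turn the bar in the vice, leave the things lying about where they are, and finish with both levers back out.

Things in the scene. Friction and masses are not known exactly. Their poses are not given: they have to be found in the camera images.
- bar_middle (a point): Middle of the axis of the handlebar, a level steel tube 22 mm thick, 506 mm long, 195 mm above the bench. Its axes: z up; y along the bar to its left end (seen from the robot); x level, square to the bar, away from the levers: they stand on the -x side, which faces the robot, and are pressed in along +x. A bell 48 mm wide, its top 41 mm above the axis, sits at y = -70 mm
- handlebar (a joint): Turn of the bar and its upright stem in the vice (rad, anticlockwise from above; 0 = square to the vice), about an axis 50 mm to +x of bar_middle. Friction holds it against a hand's push; a lever forced with over about 40 N turns it. It starts between -0.12 and 0.12 and should stay as it is
- vice: Grey bench vice fixed to the bench, its 100 mm jaws 149 mm high gripping the stem; it reaches 140 mm from the stem towards the robot, 175 mm the other way. Origin on the bench below the stem, z up, x away from the robot
- left_lever (a joint): Left brake lever on an upright pivot, 44 mm before the bar's axis and 115 mm left of its middle; the blade reaches 112 mm outwards from there. 0 = out at rest, held by a spring; grows as it is pressed in; 0.30 = against its stop, its tip still some 15 mm off the grip. Pressed 75 mm from the pivot it takes about 3 N to start and 6 N to reach the stop
- left_pad (a point): Point on the left lever's outer face (away from the bar), at mid-height, 75 mm along it from the pivot: where fingers press. Axes as bar_middle with the lever out (then 70 mm before the bar's axis), turning with the lever (clockwise from above): -x points off the blade. It moves 24 mm to the stop. The aluminium blade is 14 mm high, 8 mm thick, straight from 38 to 82 mm and ends in a 15 mm ball
- right_lever (a joint): Right brake lever, the mirror image of the left one: 0 = out at rest, 0.30 = against its stop, same spring
- right_pad (a point): Point on the right lever's outer face, 75 mm from its pivot: mirror image of left_pad (pressing turns the right lever anticlockwise seen from above)
- left_grip: Black rubber grip on the bar's left end, 112 mm long, 30 mm thick (38 mm at the end flange); origin at its centre on the bar's axis. Not to be touched
- right_grip: The same on the right end
- glue_bottle: White glue bottle, 62 mm wide and 190 mm tall, standing before the middle of the bar on the robot's side; origin under its base. To be left alone
- screw_pot: Steel pot, 76 mm wide, 60 mm high, standing below the left half of the bar; origin under its base. To be left alone
- spare_lever: Spare brake lever with its clamp, about 110 by 85 mm and 33 mm high, lying below the right half of the bar; origin under its middle. To be left alone
- spare_grip: Spare rubber grip, a tube 30 mm wide and 110 mm tall standing on end behind the bar; origin under its base. To be left alone
- screwdriver: Screwdriver lying on the bench to the right, less than 40 mm high. To be left alone
- spanner: Spanner lying on the bench to the left, less than 20 mm high. To be left alone
- nest_block: Drilled wooden block, 70 by 100 mm, 90 mm high, on the bench to the right; origin under its base. To be left alone

How it is judged:
By the outcome, as a careful person would: the job done as asked, in the order asked, and still so for the second after the job is handed in, with the robot touching nothing.
It also fails if it takes over 58 s, if anything falls off the work surface, if the arm or the gripper's body presses on something with over 40 N, if the wrist force passes 120 N, or if a joint passes its speed limit or range.

### The arm

A 6-joint arm with a two-finger parallel gripper is mounted at the origin on the work surface. World frame = base frame: x ahead of the robot, y to its left, z up, the work surface at z = 0. Lengths are in m, angles in rad, forces in N, time in s.
With the tool pointing down it reaches from about 0.3 to 0.875 m from the base axis. Payload 6.4 kg.
Tool frame: the origin (TCP) lies on the centre line of the jaws, within the pads' length; the fingertips stand 11 mm ahead of it and the grasp point (between the pads) lies 8 mm behind it; x points along the fingers, y is the direction in which the jaws open and shut, and the axes are right-handed (so a half turn about x gives the same grasp; the last joint's range is limited). The gripper opens to 85 mm and grips with 20 to 120 N. Pads are 22 mm wide; open, the fingers measure 114 mm over their backs; the gripper's body (76 mm by 85 mm) begins 54 mm behind the grasp point. The pads swing forward as they close: fully open they stand 13 mm farther back than shut.
Start: joints at [0.941, 0.181, 1.607, -0, 1.354, -0.206], TCP at [0.236, 0.524, 0.21] pointing down, gripper open.
Joint ranges: [-2.99, 2.99], [-0.89, 2.07], [0.3, 2.58], [-1.14, 4.28], [0, 2.63], [-3.12, 3.12]. Speed limits (rad/s): [2.57, 2.57, 3.01, 3.14, 3.14, 3.14].

### API

Orientations are given as a unit quaternion [w, x, y, z].
In Python, from bench import ctrl, camera, hand_in gives the robot as it stands. The module is installed in compiled form; this text tells all that it offers.
- The arm moves only by the tool drive_tool, never from a script. Its argument "increments" is a list of rows, each a list of 7 numbers: the shift along the tool's x, y, z in m, then the turn, a rotation vector about the tool's x, y, z in degrees, then the gripper's target within -1 to 1 (fully open at 1, half-way at 0, shut at -1). In form: [[dx, dy, dz, rx, ry, rz, claw], ...]. A call has 1 to 10 rows; each row shifts and turns the commanded pose from where the row before left it, along the tool's axes as they then stand; what a row does not reach is not made up. A row lasts 1/8 s, in which the tool goes at most 62.5 mm and 10.7 degrees, less where a joint would pass 70% of its speed; a pose out of reach is approached as far as the arm can. A call is refused whole if a number of a shift passes 0.0625 or a number of a turn 10.7, either way. A call with a gripper value outside its range is refused whole. The fingers move at their own pace and stop on an object; the grip force is fixed at half the most. Time passes only in rows, so rows that do not move let the fingers close. It gives the time, the measured TCP pose, the force and the opening at its end, in the units of the state.
- ctrl.get_obs(): the state, without advancing time (a new reading comes with each control period).
- camera(name): name is "scene" or "top" or "wrist"; returns a dict with "img" (400x640x3 uint8, red, green, blue), "depth" (400x640 float32, m along the optical axis (not along the pixel's ray), 0 where there is no reading), "fx", "fy", "cx", "cy" (pixels), "world_from_camera" (4x4, takes a point from camera to world coordinates); the wrist camera has in their place "hand_eye" (4x4, takes a point from camera to tool coordinates, whose origin is the TCP and whose axes are the tool frame's). Camera axes: x right, y down, z forward; pixel columns grow to the right and rows downward; lengths in m; the calibration is good to about 2 mm. A picture is of the moment at which its call begins: read the wrist's pose just before it.
- hand_in(): hands the job in, once; it reports no verdict.
The state is a dict: "time_s": time; "q": joint angles; "dq": joint speeds; "joint_efforts": joint torques, N m; "eef_pos": TCP position; "eef_rot": TCP orientation; "wrist_force": force on the tool from outside, world axes, zero at the start; "torque": the same for the moment, N m; "opening": opening from 0.0 (shut) to 1.0 (fully open).
Only numpy, scipy, OpenCV 4.12 (cv2) and the standard library are available. Lean on these libraries where they do the work, as an engineer would, in place of code of your own. Each camera call takes 0.05 s, during which the arm holds its last target.

## Working session

There is one attempt and no reset: what is moved stays moved. The work goes in short steps, Python scripts to look and compute and a tool call to move; the robot and the scene stay as the last step left them, time stands still between calls to the robot, and variables do not carry over. Pictures are saved under pics/ and viewed, and the job is handed in when it is done.

Besides the shell and the picture viewer there is one more tool, called after "Request:" as name([rows], argument=value, ...), one row to a line, values as JSON. drive_tool: Moves the arm, as the interface text tells. Its arguments: {"type":"object","properties":{"increments":{"type":"array","items":{"type":"array","items":{"type":"number"}}}},"required":["increments"]}

```bash
mkdir -p pics
cat > h.py <<'E'
import numpy as np,cv2
from bench import ctrl,camera,hand_in
def snap(n,f):
    c=camera(n); cv2.imwrite('pics/'+f+'.png',c['img'][:,:,::-1]); np.savez('pics/'+f+'.npz',**c); return c
def pts(c):
    v,u=np.mgrid[:400,:640]; d=c['depth']
    P=np.stack([(u-c['cx'])/c['fx']*d,(v-c['cy'])/c['fy']*d,d,np.ones_like(d)],-1)
    return (P@np.asarray(c['world_from_camera']).T)[...,:3]
E
python3 - <<'E'
from h import *
o=ctrl.get_obs()
print(o)
for n in('scene','top'):
    c=snap(n,n+'1'); print(n,c['fx'],c['cx'],c['cy'],np.round(c['world_from_camera'],3))
E
```

```text
{'time_s': 0.0, 'q': array([ 9.40728682e-01,  1.81539657e-01,  1.60802300e+00,  4.86441453e-06,
        1.35380016e+00, -2.06298738e-01]), 'dq': array([-2.84074069e-03,  6.96930973e-06, -1.81933367e-03, -8.65978673e-04,
        2.14242120e-03,  2.77329435e-03]), 'joint_efforts': array([ 8.05227337e-04, -4.44861460e+01, -3.51347208e+01, -2.30148562e-04,
        8.77984450e-03,  1.03542578e-05]), 'eef_pos': array([0.2360625 , 0.52365496, 0.20947772]), 'eef_rot': array([ 0.69103725,  0.14813545,  0.69154863, -0.14927792]), 'wrist_force': array([-0.02339485,  0.3365414 ,  0.25838527]), 'torque': array([-0.00067286, -0.014885  , -0.03628638]), 'opening': 0.9983613264628912}
scene 422.8885009866268 316.72721265448604 198.75103814418944 [[ 0.293  0.544 -0.786  1.561]
 [ 0.956 -0.175  0.234 -0.295]
 [-0.01  -0.821 -0.571  0.858]
 [ 0.     0.     0.     1.   ]]
top 484.29265803789923 324.0958331292044 196.38478898682976 [[ 0.008 -0.993  0.122  0.406]
 [-1.    -0.008 -0.003  0.002]
 [ 0.004 -0.122 -0.993  1.576]
 [ 0.     0.     0.     1.   ]]
```

View pics/scene1.png

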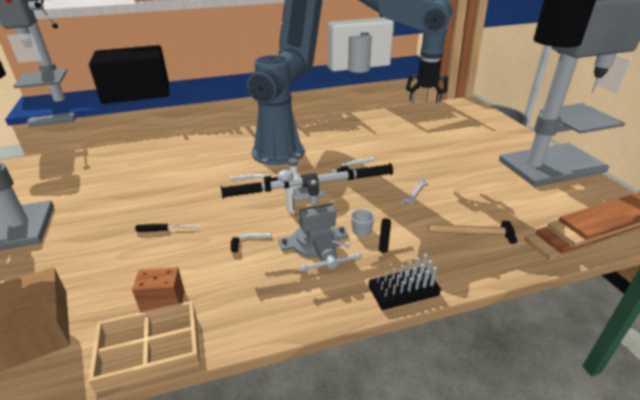

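View pics/top1.png

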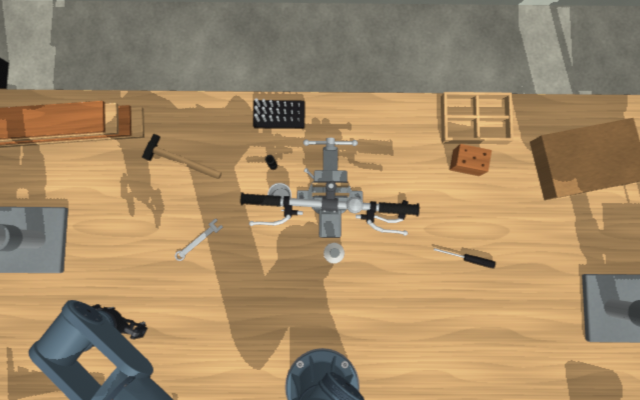

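The top view shows the bar from about (241,199) to (419,209). The left lever runs (288,215)→(250,224) and the right lever (365,218)→(406,233). The bottle is at (334,253). Next I'll measure these.

Run:
```python
from h import *
c=dict(np.load('pics/top1.npz')); P=pts(c)
z=P[...,2]
im=c['img'][180:275,225:435]
cv2.imwrite('pics/crop.png',cv2.resize(im[:,:,::-1],None,fx=3.8,fy=3.8,interpolation=cv2.INTER_CUBIC))
dark=(c['img'].max(-1)<70)
reg=np.zeros_like(dark); reg[185:240,235:425]=1
m=dark&reg&(z>.19)&(z<.24)
g=P[m]; 
L=g[g[:,1]>.14];R=g[g[:,1]<-.14]
for n,q in(('L',L),('R',R)): print(n,len(q),q.mean(0),q.min(0),q.max(0),np.median(q,0))
# blade
b=reg.astype(bool)&(z>.16)&(z<.25)&~dark
for v in range(195,242):
    row=[(u,round(float(P[v,u,0]),3),round(float(P[v,u,1]),3),round(float(z[v,u]),3)) for u in range(240,420,6) if b[v,u]]
    if v%3==0: print(v,row)
mb=(z>.15)&(np.mgrid[:400,:640][0]>238)&(np.mgrid[:400,:640][0]<270)&(abs(np.mgrid[:400,:640][1]-334)<20)
print('bottle',P[mb].mean(0),P[mb].min(0),P[mb].max(0))
```

```text
L 320 [0.56453526 0.18800138 0.20782961] [0.55065559 0.14040761 0.19720277] [0.5817646  0.23551367 0.21817082] [0.56472795 0.18808896 0.20814907]
R 403 [ 0.54221712 -0.20800169  0.20704925] [ 0.51969668 -0.26811937  0.19424605] [ 0.55979134 -0.1402844   0.21751946] [ 0.54221576 -0.20930365  0.20713315]
195 [(264, 0.578, 0.17, 0.2), (330, 0.578, -0.018, 0.209)]
198 [(282, 0.569, 0.118, 0.207), (294, 0.57, 0.085, 0.194), (330, 0.57, -0.018, 0.206), (354, 0.568, -0.085, 0.229)]
201 [(282, 0.56, 0.118, 0.207), (294, 0.561, 0.084, 0.204), (300, 0.561, 0.067, 0.202), (306, 0.561, 0.05, 0.206), (312, 0.561, 0.033, 0.206), (318, 0.561, 0.016, 0.205), (324, 0.561, -0.001, 0.209), (330, 0.561, -0.018, 0.211), (336, 0.56, -0.035, 0.216), (342, 0.562, -0.053, 0.204), (348, 0.559, -0.069, 0.227), (354, 0.558, -0.085, 0.238), (360, 0.559, -0.102, 0.231), (372, 0.563, -0.139, 0.195)]
204 [(246, 0.552, 0.221, 0.198), (252, 0.551, 0.204, 0.203), (258, 0.551, 0.186, 0.206), (282, 0.553, 0.119, 0.197), (294, 0.552, 0.084, 0.204), (300, 0.552, 0.067, 0.206), (306, 0.552, 0.05, 0.206), (312, 0.552, 0.033
[... 937 characters left out ...]
0.204), (396, 0.529, -0.207, 0.198)]
216 [(288, 0.517, 0.1, 0.207), (360, 0.52, -0.104, 0.199)]
219 [(282, 0.51, 0.118, 0.195), (288, 0.51, 0.101, 0.192)]
222 [(252, 0.5, 0.203, 0.197), (258, 0.5, 0.186, 0.201), (264, 0.5, 0.168, 0.202), (270, 0.501, 0.152, 0.198), (276, 0.501, 0.135, 0.197), (282, 0.501, 0.118, 0.199), (372, 0.503, -0.139, 0.196)]
225 [(252, 0.492, 0.203, 0.197), (372, 0.494, -0.138, 0.2)]
228 [(378, 0.486, -0.155, 0.201)]
231 [(384, 0.478, -0.173, 0.195), (390, 0.477, -0.189, 0.202), (396, 0.478, -0.206, 0.2), (402, 0.478, -0.224, 0.2)]
234 []
237 []
240 []
bottle [ 0.41498375 -0.0297671   0.31587545] [ 0.40311039 -0.04521511  0.18206969] [0.42863366 0.00210781 1.57558671]
```

View pics/crop.png

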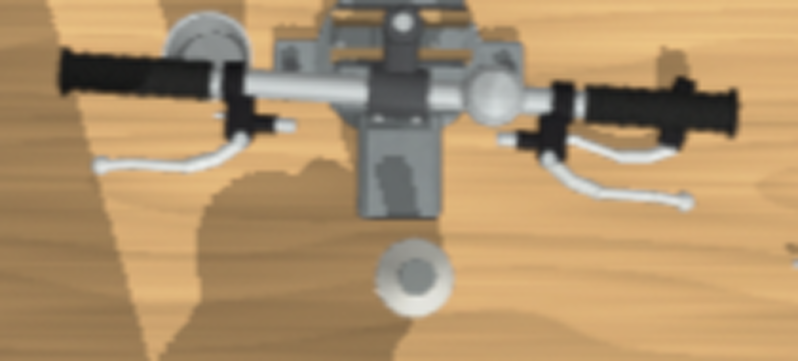

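```bash
cat >> h.py <<'E'
def ray(c,u,v,zz):
    T=np.asarray(c['world_from_camera']); d=T[:3,:3]@np.array([(u-c['cx'])/c['fx'],(v-c['cy'])/c['fy'],1]); return T[:3,3]+d*(zz-T[2,3])/d[2]
E
python3 - <<'E'
from h import *
c=dict(np.load('pics/top1.npz'))
cr=lambda a,b,z:ray(c,225+(a+.5)/3.8-.5,180+(b+.5)/3.8-.5,z)
A=cr(62,72,.195);B=cr(738,114,.195)
d=(A-B);print('ends',A,B,np.linalg.norm(d),'yaw',np.arctan2(-d[0],d[1]))
# grip axis from dark columns
img=c['img'];
mx=img.max(-1)
for cols in((243,278),(382,400),(408,418)):
    for u in range(*cols,4):
        vs=[v for v in range(188,222) if mx[v,u]<75]; print(u,vs[0],vs[-1])
mid=(A+B)/2; y=np.arctan2(-d[0],d[1]);
ex=np.array([np.cos(y),np.sin(y),0]);ey=np.array([-np.sin(y),np.cos(y),0])
print('mid',mid)
for s in(1,-1):
    print('pad',mid-.070*ex+s*.190*ey,'pivot',mid-.044*ex+s*.115*ey,'tip',mid+s*.227*ey-.06*ex)
print('tips seen',cr(100,165,.2),cr(685,202,.2))
print('front face seen at pad', [cr(130,y_,.2) for y_ in(169,)])
print('bottle top',cr(414,278,.19))
E
```

```text
ends [0.56743293 0.23688338 0.195     ] [ 0.53960865 -0.27327506  0.195     ] 0.5109166508302244 yaw -0.05448647391938554
243 194 203
247 194 203
251 195 203
255 195 203
259 195 203
263 195 204
267 195 204
271 195 204
275 196 204
382 203 211
386 203 211
390 203 212
394 204 212
398 204 216
408 204 213
412 205 213
416 205 214
mid [ 0.55352079 -0.01819584  0.195     ]
pad [0.49397198 0.17533436 0.195     ] pivot [0.51584893 0.09902972 0.195     ] tip [0.50597214 0.21173486 0.195     ]
pad [ 0.47327736 -0.20410171  0.195     ] pivot [ 0.50332324 -0.13062896  0.195     ] tip [ 0.48124752 -0.24159139  0.195     ]
tips seen [0.49707876 0.20565332 0.2       ] [ 0.47282842 -0.23160317  0.2       ]
front face seen at pad [array([0.49426132, 0.18316461, 0.2       ])]
bottle top [ 0.41499858 -0.02977203  0.19      ]
```

```bash
cat >> h.py <<'E'
from scipy.spatial.transform import Rotation as R
Y=-0.0545
ex=np.array([np.cos(Y),np.sin(Y),0]);ey=np.array([-np.sin(Y),np.cos(Y),0])
def st(tgt=None):
    o=ctrl.get_obs(); r=R.from_quat(np.roll(o['eef_rot'],-1)); M=r.as_matrix()
    print('t',o['time_s'],'p',o['eef_pos'].round(4),'F',o['wrist_force'].round(1),'q',o['q'].round(2),'op',o['opening'])
    print('tool axes cols\n',M.round(4))
    for s in(1,-1):
        T=np.stack([[0,0,-1],s*ey,np.cross([0,0,-1],s*ey)],1)
        print('s',s,'rotvec deg',np.degrees((r.inv()*R.from_matrix(T)).as_rotvec()).round(2))
        if tgt is not None: print('shift in new tool axes',(T.T@(np.array(tgt)-o['eef_pos'])).round(4))
    if tgt is not None: print('shift in tool',(M.T@(np.array(tgt)-o['eef_pos'])).round(4))
E
python3 - <<'E'
from h import *
st([.42,.175,.27])
E
```

```text
t 0.1 p [0.2361 0.5237 0.2096] F [ 0.9  0.5 -0.2] q [ 0.94  0.18  1.61 -0.    1.35 -0.21] op 1.0016413890441533
tool axes cols
 [[-9.000e-04  4.112e-01  9.115e-01]
 [-1.300e-03  9.115e-01 -4.112e-01]
 [-1.000e+00 -1.600e-03 -3.000e-04]]
s 1 rotvec deg [-21.16  -0.03   0.08]
shift in new tool axes [-0.0604 -0.3382  0.2026]
s -1 rotvec deg [1.5884e+02 1.2000e-01 5.0000e-02]
shift in new tool axes [-0.0604  0.3382 -0.2026]
shift in tool [-0.0601 -0.2423  0.311 ]
```

Request:
drive_tool([
  [-0.03,0,0,-10.6,0,0,-1],
  [-0.03,0,0,-10.6,0,0,-1],
  [0,-0.042,0.025,0,0,0,-1],
  [0,-0.042,0.025,0,0,0,-1],
  [0,-0.042,0.025,0,0,0,-1],
  [0,-0.042,0.025,0,0,0,-1],
  [0,-0.042,0.025,0,0,0,-1],
  [0,-0.042,0.025,0,0,0,-1],
  [0,-0.042,0.025,0,0,0,-1],
  [0,-0.042,0.025,0,0,0,-1],
])

```text
time_s: 1.35
eef_pos: [0.4184, 0.1764, 0.2702]
eef_rot: [0.707, 0.019, 0.707, -0.019]
wrist_force: [0.3, 0.2, -0.3]
opening: 0.003
```

Run:
```python
from h import *
c=snap('wrist','w1'); 
print(np.round(c['hand_eye'],3),c['fx'],c['cx'],c['cy'])
snap('top','top2'); st([.43,.175,.27])
```

```text
[[ 0.    -0.277  0.961 -0.163]
 [ 1.     0.    -0.     0.002]
 [-0.     0.961  0.277 -0.07 ]
 [ 0.     0.     0.     1.   ]] 333.6337359257056 311.49605889533143 195.08505417238635
t 1.45 p [0.4196 0.1743 0.2701] F [ 0.6  0.2 -0.2] q [ 0.13 -0.15  1.82 -0.    1.47 -1.38] op -0.0029441921802933
tool axes cols
 [[ 0.000e+00  5.910e-02  9.983e-01]
 [-1.400e-03  9.983e-01 -5.910e-02]
 [-1.000e+00 -1.400e-03  1.000e-04]]
s 1 rotvec deg [-0.27  0.01  0.08]
shift in new tool axes [0.0001 0.0012 0.0103]
s -1 rotvec deg [ 1.7973e+02  1.3000e-01 -1.0000e-02]
shift in new tool axes [ 0.0001 -0.0012 -0.0103]
shift in tool [0.0001 0.0013 0.0103]
```

View pics/w1.png

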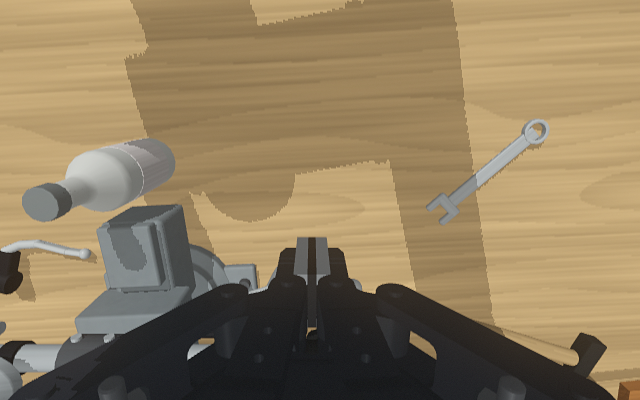

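View pics/top2.png

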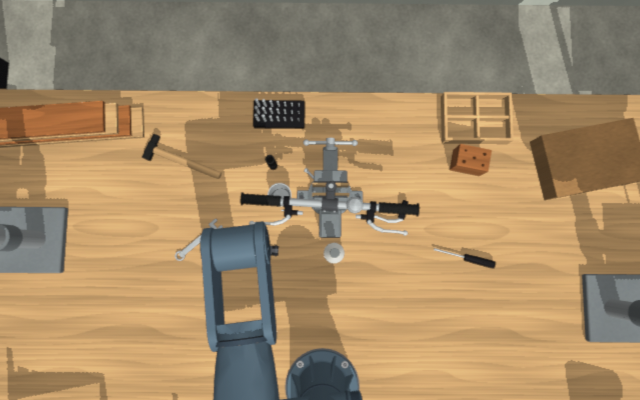

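The wrist view shows the fingers shut at (312,245), clear of the bottle at (110,180). The top view shows the arm before the left lever. Now I'll descend in front of the left pad.

Request:
drive_tool([
  [0.02,0.005,0.01,0,0,0,-1],
  [0.03,0,0,0,0,0,-1],
  [0.029,0,0,0,0,0,-1],
  [0,0,0.02,0,0,0,-1],
  [0,0,0,0,0,0,-1],
])

```text
time_s: 2.08
eef_pos: [0.4483, 0.1818, 0.1909]
eef_rot: [0.706, 0.019, 0.707, -0.019]
wrist_force: [-0.2, 0.5, 0.5]
opening: -0.001
```

Run:
```python
from h import *
snap('scene','s3'); c=snap('wrist','w3'); st([.494-.011,.176,.191])
im=cv2.imread('pics/s3.png')[130:230,210:420]; cv2.imwrite('pics/s3c.png',cv2.resize(im,None,fx=3.8,fy=3.8,interpolation=cv2.INTER_CUBIC))
```

```text
t 2.175 p [0.4477 0.1818 0.1913] F [-0.3 -0.  -0.2] q [ 0.14 -0.01  1.85  0.    1.3  -1.38] op 0.0018907073596579835
tool axes cols
 [[-7.000e-04  5.330e-02  9.986e-01]
 [ 2.000e-04  9.986e-01 -5.330e-02]
 [-1.000e+00  1.000e-04 -7.000e-04]]
s 1 rotvec deg [ 0.07 -0.04 -0.01]
shift in new tool axes [ 0.0003 -0.0038  0.0355]
s -1 rotvec deg [-1.7993e+02  1.0000e-02 -7.0000e-02]
shift in new tool axes [ 0.0003  0.0038 -0.0355]
shift in tool [ 0.0003 -0.0039  0.0355]
```

View pics/s3c.png

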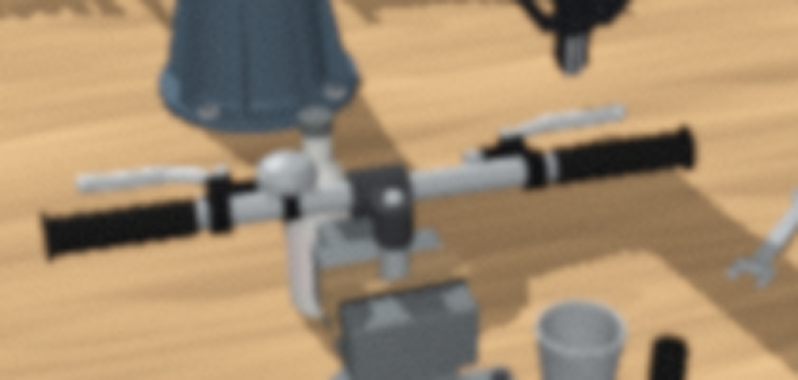

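View pics/w3.png

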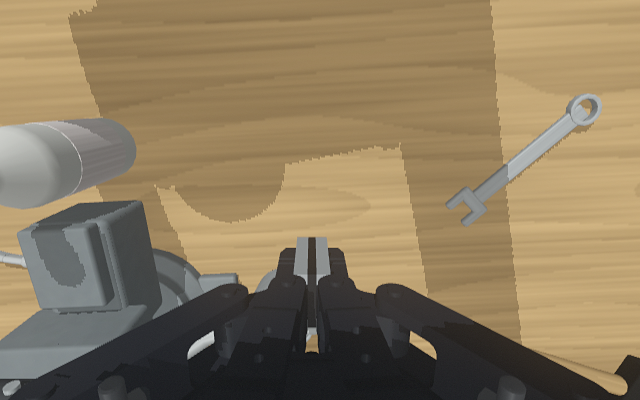

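The scene crop shows the fingers at crop (572,60), in front of the blade at (525–620,115) and not touching it. I'll check the heights of both from the scene depth.

Run:
```python
from h import *
c=dict(np.load('pics/s3.npz')); P=pts(c)
for (a,b) in [(572,68),(566,60),(580,60),(575,45),(620,112),(600,116),(580,118),(560,122),(85,182),(110,178),(150,172)]:
    u=round(210+a/3.8);v=round(130+b/3.8); print((a,b),u,v,P[v,u].round(4),P[v-1,u].round(3),P[v+1,u].round(3))
```

```text
(572, 68) 361 148 [0.4582 0.1827 0.2209] [0.464 0.18  0.228] [0.457 0.183 0.217]
(566, 60) 359 146 [0.4567 0.1761 0.2284] [0.459 0.175 0.233] [0.461 0.174 0.227]
(580, 60) 363 146 [0.4532 0.1914 0.2241] [0.456 0.19  0.229] [0.453 0.192 0.22 ]
(575, 45) 361 142 [0.4592 0.1812 0.2429] [0.456 0.182 0.245] [0.455 0.183 0.237]
(620, 112) 373 159 [0.5042 0.2056 0.2016] [0.503 0.206 0.205] [0.502 0.207 0.196]
(600, 116) 368 161 [0.4992 0.1913 0.1943] [0.501 0.19  0.199] [0.199 0.329 0.002]
(580, 118) 363 161 [0.5    0.1739 0.1978] [0.499 0.174 0.201] [0.503 0.173 0.196]
(560, 122) 357 162 [0.4996 0.1539 0.1976] [0.496 0.155 0.199] [0.5   0.154 0.194]
(85, 182) 232 178 [ 0.479  -0.2311  0.2009] [ 0.471 -0.23   0.199] [ 0.478 -0.231  0.197]
(110, 178) 239 177 [ 0.4748 -0.2103  0.1978] [ 0.478 -0.21   0.203] [ 0.478 -0.211  0.196]
(150, 172) 249 175 [ 0.4812 -0.181   0.203 ] [ 0.477 -0.18   0.204] [ 0.477 -0.181  0.197]
```

Run:
```python
from h import *
c=dict(np.load('pics/s3.npz')); P=pts(c)
for u in (360,361,362):
  print(u,[(v,*P[v,u].round(3),c['img'][v,u].tolist()) for v in range(143,156)])
T=np.linalg.inv(c['world_from_camera'])
for z in(.18,.19,.2,.217):
    p=T@[.457,.182,z,1]; print(z,c['fx']*p[0]/p[2]+c['cx'],c['fy']*p[1]/p[2]+c['cy'])
```

```text
360 [(143, np.float64(0.46), np.float64(0.178), np.float64(0.24), [102, 103, 106]), (144, np.float64(0.453), np.float64(0.181), np.float64(0.233), [99, 101, 103]), (145, np.float64(0.454), np.float64(0.181), np.float64(0.23), [93, 95, 99]), (146, np.float64(0.455), np.float64(0.18), np.float64(0.227), [92, 94, 97]), (147, np.float64(0.457), np.float64(0.18), np.float64(0.224), [96, 97, 100]), (148, np.float64(0.455), np.float64(0.181), np.float64(0.22), [104, 101, 101]), (149, np.float64(0.461), np.float64(0.178), np.float64(0.22), [141, 124, 108]), (150, np.float64(0.094), np.float64(0.337), np.float64(0.002), [188, 157, 121]), (151, np.float64(0.105), np.float64(0.332), np.float64(0.003), [212, 176, 131]), (152, np.float64(0.117), np.float64(0.327), np.float64(0.005), [218, 178, 131]), (153, np.float64(0.122), np.float64(0.325), np.float64(0.004), [217, 179, 132]), (154, np.float64(0.129), np.float64(0.323), np.float64(0.003), [215, 178, 130]), (155, np.float64(0.137), np.float64(0.319), np.float64(0.003), [214, 177, 129])]
361 [(143, np.float64(0.455), np.float64(0.183), np.float6
[... 1497 characters left out ...]
.185), np.float64(0.219), [171, 145, 118]), (150, np.float64(0.095), np.float64(0.345), np.float64(0.001), [199, 167, 125]), (151, np.float64(0.114), np.float64(0.337), np.float64(0.007), [215, 178, 132]), (152, np.float64(0.114), np.float64(0.337), np.float64(0.003), [217, 179, 130]), (153, np.float64(0.129), np.float64(0.331), np.float64(0.007), [215, 178, 130]), (154, np.float64(0.134), np.float64(0.329), np.float64(0.005), [213, 175, 127]), (155, np.float64(0.143), np.float64(0.325), np.float64(0.005), [213, 175, 127])]
0.18 360.02040799250324 159.11474556473314
0.19 360.16995423377654 156.4005933297532
0.2 360.32076041151475 153.66357419191382
0.217 360.58006786175827 148.95733825022154
```

Run:
```python
from h import *
c=dict(np.load('pics/w3.npz')); v,u=np.mgrid[:400,:640]; d=c['depth']
P=np.stack([(u-c['cx'])/c['fx']*d,(v-c['cy'])/c['fy']*d,d,np.ones_like(d)],-1)@c['hand_eye'].T
for vv in range(232,300,5): print(vv,P[vv,303,:3].round(4),P[vv,290,:3].round(4),P[vv,312,:3].round(4))
c=dict(np.load('pics/scene1.npz'));Q=pts(c);m=(u>400)&(u<450)&(v>70)&(v<110)&(c['img'].max(-1)<60);q=Q[m];q=q[(abs(q[:,0]-.236)<.1)&(abs(q[:,1]-.52)<.1)];print('start tips',np.percentile(q[:,2],[0,1,2,5]))
st()
```

```text
232 [ 0.1912 -0.0079  0.0762] [ 0.1914 -0.0228  0.0763] [0.1913 0.0024 0.0763]
237 [-0.0238 -0.002  -0.01  ] [ 0.1914 -0.0229  0.0825] [-0.0247  0.002  -0.0104]
242 [-0.0317 -0.0018 -0.0111] [ 0.1906 -0.0229  0.0884] [-0.0296  0.002  -0.0101]
247 [-0.0344 -0.0018 -0.01  ] [ 0.1902 -0.023   0.0944] [-0.0364  0.002  -0.011 ]
252 [-0.0398 -0.0016 -0.0103] [-0.0314 -0.0075 -0.0063] [-0.0399  0.002  -0.0103]
257 [-0.0448 -0.0015 -0.0106] [-0.0356 -0.0072 -0.006 ] [-0.0437  0.002  -0.0101]
262 [-0.0484 -0.0014 -0.0103] [-0.0404 -0.0069 -0.0061] [-0.0473  0.002  -0.0097]
267 [-0.0524 -0.0013 -0.0104] [-0.0451 -0.0066 -0.0064] [-0.0527  0.002  -0.0105]
272 [-0.0564 -0.0012 -0.0105] [-0.0493 -0.0064 -0.0066] [-0.0559  0.002  -0.0103]
277 [-0.0574 -0.0012 -0.0091] [-0.0633 -0.0054 -0.0125] [-0.0579  0.002  -0.0094]
282 [-0.0636 -0.0011 -0.0108] [-0.0658 -0.0053 -0.0121] [-0.0578  0.002  -0.0073]
287 [-0.0668 -0.001  -0.0108] [-0.0677 -0.0052 -0.0114] [-0.058   0.002  -0.0054]
292 [-0.071  -0.0009 -0.0116] [-0.0699 -0.005  -0.0109] [-0.0571  0.002  -0.0029]
297 [-0.0733 -0.0008 -0.0114] [-0.0734 -0.0048 -0.0114] [-0.0577  0.002  -0.0012]
start tips [0.28098267 0.28687817 0.28908769 0.29496136]
t 2.175 p [0.4477 0.1818 0.1913] F [-0.3 -0.  -0.2] q [ 0.14 -0.01  1.85  0.    1.3  -1.38] op 0.0018907073596579835
tool axes cols
 [[-7.000e-04  5.330e-02  9.986e-01]
 [ 2.000e-04  9.986e-01 -5.330e-02]
 [-1.000e+00  1.000e-04 -7.000e-04]]
s 1 rotvec deg [ 0.07 -0.04 -0.01]
s -1 rotvec deg [-1.7993e+02  1.0000e-02 -7.0000e-02]
```

Wrist and scene depth agree that the shut fingertips are at about z 0.215, which is 24 mm behind the reported TCP. The text says 11 mm ahead. I'll look at the gripper silhouette to see where the body starts before lowering.

Run:
```python
from h import *
c=dict(np.load('pics/s3.npz')); P=pts(c)
im=c['img'][60:170,300:420]; cv2.imwrite('pics/s3g.png',cv2.resize(im[:,:,::-1],None,fx=5,fy=5,interpolation=cv2.INTER_CUBIC))
M=(abs(P[...,0]-.448)<.08)&(abs(P[...,1]-.182)<.09)&(P[...,2]>.2)
M[155:]=0
Q=P[M]
for z in np.arange(.21,.4,.01):
    q=Q[abs(Q[:,2]-z)<.005]
    if len(q): print(round(z,3),len(q),'x',q[:,0].min().round(3),q[:,0].max().round(3),'y',q[:,1].min().round(3),q[:,1].max().round(3))
```

```text
0.21 1 x 0.449 0.449 y 0.176 0.176
0.22 16 x 0.444 0.462 y 0.169 0.194
0.23 30 x 0.441 0.464 y 0.167 0.195
0.24 28 x 0.441 0.46 y 0.166 0.194
0.25 23 x 0.449 0.461 y 0.167 0.194
0.26 53 x 0.437 0.464 y 0.15 0.213
0.27 75 x 0.434 0.465 y 0.144 0.219
0.28 74 x 0.432 0.466 y 0.134 0.227
0.29 74 x 0.438 0.467 y 0.128 0.235
0.3 104 x 0.437 0.467 y 0.12 0.241
0.31 114 x 0.434 0.471 y 0.12 0.24
0.32 97 x 0.438 0.471 y 0.137 0.224
0.33 67 x 0.436 0.466 y 0.141 0.221
0.34 25 x 0.448 0.484 y 0.144 0.216
0.35 75 x 0.449 0.489 y 0.143 0.217
0.36 82 x 0.445 0.489 y 0.143 0.213
0.37 78 x 0.447 0.49 y 0.143 0.212
0.38 80 x 0.443 0.49 y 0.143 0.211
0.39 106 x 0.427 0.489 y 0.143 0.215
0.4 44 x 0.446 0.487 y 0.143 0.211
```

View pics/s3g.png

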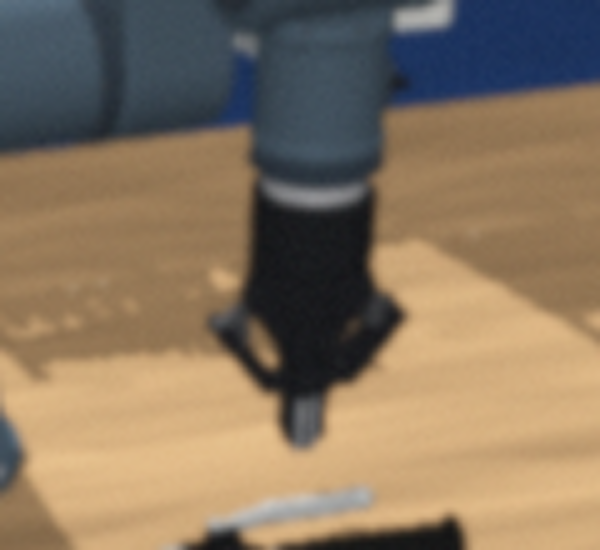

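The picture shows real tips at z≈0.215 and the knuckles from about 0.26 up. I'll trust the images: lower another 33 mm and approach.

Request:
drive_tool([
  [0.017,-0.002,0,0,0,0,-1],
  [0.016,-0.002,0,0,0,0,-1],
  [0,0,0.008,0,0,0,-1],
  [0,0,0.008,0,0,0,-1],
  [0,0,0.008,0,0,0,-1],
  [0,0,0.004,0,0,0,-1],
  [0,0,0,0,0,0,-1],
])

```text
time_s: 3.05
eef_pos: [0.4765, 0.1757, 0.1585]
eef_rot: [0.707, 0.019, 0.707, -0.019]
wrist_force: [-0.2, 0.4, -0.5]
opening: 0.004
```

Run:
```python
from h import *
c=snap('scene','s4');st()
im=c['img'][110:190,300:420]; cv2.imwrite('pics/s4g.png',cv2.resize(im[:,:,::-1],None,fx=6,fy=6,interpolation=cv2.INTER_CUBIC))
```

```text
t 3.1 p [0.4761 0.1758 0.1584] F [-0.5  0.1 -0.2] q [ 0.12  0.08  1.83  0.    1.23 -1.4 ] op -0.0024308360886027554
tool axes cols
 [[-1.000e-04  5.380e-02  9.986e-01]
 [ 0.000e+00  9.986e-01 -5.380e-02]
 [-1.000e+00  0.000e+00 -1.000e-04]]
s 1 rotvec deg [ 0.04 -0.   -0.  ]
s -1 rotvec deg [-179.96    0.     -0.  ]
```

View pics/s4g.png

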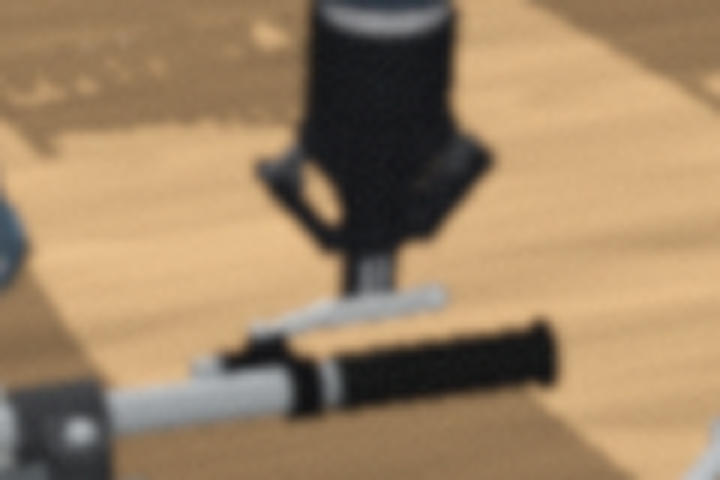

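The fingers hang behind the blade at about crop (372,285) and overlap it in height, without touching. I'll press gently along the lever's arc.

Request:
drive_tool([
  [0,0,0.003,0,0,0,-1],
  [0,0,0.003,0,0,0,-1],
  [0,0.0013,0.0026,2,0,0,-1],
  [0,0.0013,0.0026,2,0,0,-1],
  [0,0,0,0,0,0,-1],
])

```text
time_s: 3.72
eef_pos: [0.4873, 0.1777, 0.1582]
eef_rot: [0.705, 0.044, 0.706, -0.044]
wrist_force: [-3.0, -0.3, 1.2]
opening: -0.001
```

Request:
drive_tool([
  [0,0.0013,0.0026,2,0,0,-1],
  [0,0.0013,0.0026,2,0,0,-1],
  [0,0.0013,0.0026,2,0,0,-1],
  [0,0.0013,0.0026,2,0,0,-1],
  [0,0,0,0,0,0,-1],
])

```text
time_s: 4.35
eef_pos: [0.4985, 0.1809, 0.1582]
eef_rot: [0.701, 0.093, 0.701, -0.093]
wrist_force: [-4.9, -1.7, 1.1]
opening: -0.001
```

Request:
drive_tool([
  [0,0.0013,0.0026,2,0,0,-1],
  [0,0.0013,0.0026,2,0,0,-1],
  [0,0,0,0,0,0,-1],
])

```text
time_s: 4.72
eef_pos: [0.5041, 0.182, 0.1582]
eef_rot: [0.697, 0.117, 0.698, -0.117]
wrist_force: [-4.8, -1.4, 1.7]
opening: 0.002
```

Run:
```python
from h import *
for i in range(4): 
    c=camera('scene'); o=ctrl.get_obs(); print(o['wrist_force'].round(2),o['eef_pos'].round(4))
c=snap('scene','s5')
im=c['img'][110:190,300:420]; cv2.imwrite('pics/s5g.png',cv2.resize(im[:,:,::-1],None,fx=6,fy=6,interpolation=cv2.INTER_CUBIC))
```

```text
[-5.66 -0.82  1.66] [0.504  0.182  0.1582]
[-4.52 -1.5   0.58] [0.504  0.182  0.1582]
[-5.28 -1.62  0.45] [0.5039 0.182  0.1582]
[-5.49 -0.57  0.94] [0.5039 0.182  0.1582]
```

View pics/s5g.png

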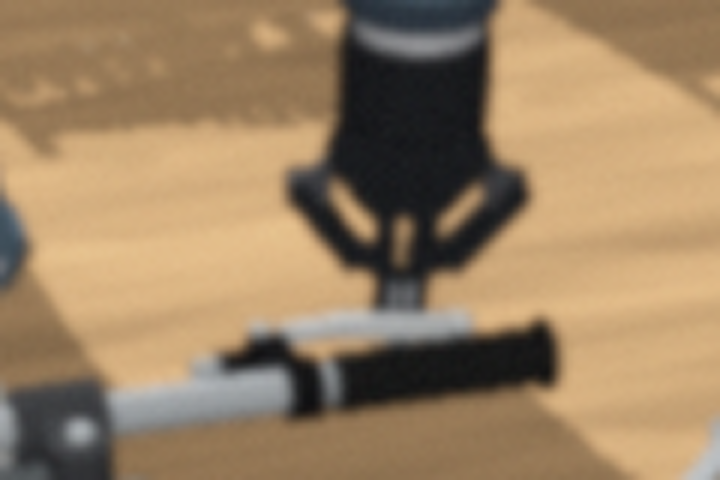

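The blade has swung in and its tip at (470,325) is near the grip, but the force is still only the spring's. I'll continue in small steps until the stop shows.

Request:
drive_tool([
  [0,0.0007,0.0013,1,0,0,-1],
  [0,0,0,0,0,0,-1],
])

```text
time_s: 5.22
eef_pos: [0.5053, 0.1822, 0.1582]
eef_rot: [0.696, 0.123, 0.697, -0.123]
wrist_force: [-5.3, -1.4, 0.4]
opening: 0.001
```

Request:
drive_tool([
  [0,0.0007,0.0013,1,0,0,-1],
  [0,0,0,0,0,0,-1],
])

```text
time_s: 5.48
eef_pos: [0.5064, 0.1825, 0.1581]
eef_rot: [0.695, 0.129, 0.696, -0.129]
wrist_force: [-6.8, -0.7, 2.3]
opening: -0.002
```

Request:
drive_tool([
  [0,0.0003,0.001,0,0,0,-1],
  [0,0,0,0,0,0,-1],
])

```text
time_s: 5.72
eef_pos: [0.5065, 0.1824, 0.1581]
eef_rot: [0.694, 0.129, 0.697, -0.13]
wrist_force: [-10.0, -2.1, 4.2]
opening: -0.005
```

Request:
drive_tool([
  [0,0.0003,0.001,0,0,0,-1],
  [0,0,0,0,0,0,-1],
])

```text
time_s: 5.98
eef_pos: [0.5066, 0.1825, 0.158]
eef_rot: [0.693, 0.129, 0.697, -0.13]
wrist_force: [-15.2, -1.5, 7.4]
opening: -0.004
```

It is at the stop: TCP x stays at 0.5065 while the force climbs from about 6 to 15 N. I'll ease slightly and hold for over a second.

Request:
drive_tool([
  [0,0,-0.0005,0,0,0,-1],
  [0,0,0,0,0,0,-1],
  [0,0,0,0,0,0,-1],
  [0,0,0,0,0,0,-1],
  [0,0,0,0,0,0,-1],
  [0,0,0,0,0,0,-1],
  [0,0,0,0,0,0,-1],
  [0,0,0,0,0,0,-1],
  [0,0,0,0,0,0,-1],
  [0,0,0,0,0,0,-1],
])

```text
time_s: 7.22
eef_pos: [0.5066, 0.1826, 0.1579]
eef_rot: [0.694, 0.129, 0.697, -0.13]
wrist_force: [-12.9, -1.8, 5.7]
opening: 0.0
```

Run:
```python
from h import *
c=snap('scene','s6');st()
im=c['img'][110:190,300:420]; cv2.imwrite('pics/s6g.png',cv2.resize(im[:,:,::-1],None,fx=6,fy=6,interpolation=cv2.INTER_CUBIC))
```

```text
t 7.275 p [0.5066 0.1826 0.158 ] F [-12.   -1.2   5.3] q [ 0.13  0.16  1.75  0.    1.24 -1.08] op -0.004201505781341884
tool axes cols
 [[-4.800e-03  3.591e-01  9.333e-01]
 [-3.000e-04  9.333e-01 -3.591e-01]
 [-1.000e+00 -2.000e-03 -4.400e-03]]
s 1 rotvec deg [-17.92  -0.27   0.08]
s -1 rotvec deg [1.6208e+02 1.1000e-01 3.8000e-01]
```

View pics/s6g.png

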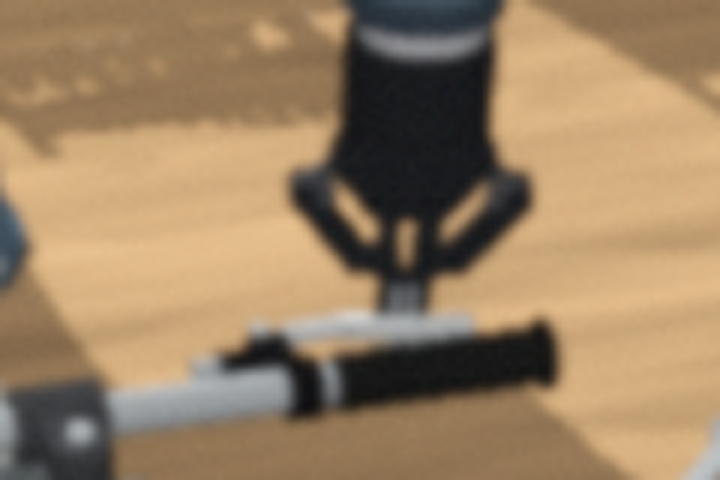

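The lever is against its stop (tip at (472,325)) with a gap left to the grip, and the bar hasn't moved. I'll release back along the arc and then retreat.

Request:
drive_tool([
  [0,-0.0013,-0.003,-2,0,0,-1],
  [0,-0.0013,-0.0028,-2,0,0,-1],
  [0,-0.0013,-0.0026,-2,0,0,-1],
  [0,-0.0013,-0.0026,-2,0,0,-1],
  [0,-0.0013,-0.0026,-2,0,0,-1],
  [0,-0.0013,-0.0026,-2,0,0,-1],
  [0,-0.0013,-0.0026,-2,0,0,-1],
  [0,-0.0013,-0.0026,-2,0,0,-1],
  [0,-0.0013,-0.0026,-2,0,0,-1],
  [0,0,-0.015,0,0,0,-1],
])

```text
time_s: 8.52
eef_pos: [0.4691, 0.1774, 0.1592]
eef_rot: [0.708, 0.019, 0.706, -0.019]
wrist_force: [0.7, 0.1, 0.3]
opening: -0.001
```

Request:
drive_tool([
  [0,0,-0.02,0,0,0,-1],
  [-0.03,0,-0.01,0,0,0,-1],
  [-0.04,0,0,0,0,0,-1],
  [-0.04,0,0,0,0,0,-1],
  [0,0,0,0,0,0,-1],
])

```text
time_s: 9.15
eef_pos: [0.4403, 0.1795, 0.273]
eef_rot: [0.71, 0.02, 0.703, -0.018]
wrist_force: [-0.5, -0.2, -0.5]
opening: -0.001
```

Run:
```python
from h import *
c=snap('scene','s7')
p=np.array([.47328,-.2041,.158]); st(p-.05*ex+[0,0,.11])
a=dict(np.load('pics/scene1.npz'))['img'][140:200,215:400]; b=c['img'][140:200,215:400]
cv2.imwrite('pics/s7g.png',cv2.resize(np.vstack([a,b])[:,:,::-1],None,fx=4,fy=4,interpolation=cv2.INTER_CUBIC))
```

```text
t 9.2 p [0.4391 0.1793 0.2706] F [-0.4 -0.5 -0.4] q [ 0.14 -0.1   1.78 -0.    1.46 -1.38] op 0.0008886543561513107
tool axes cols
 [[ 5.800e-03  5.380e-02  9.985e-01]
 [ 7.000e-04  9.986e-01 -5.380e-02]
 [-1.000e+00  1.100e-03  5.700e-03]]
s 1 rotvec deg [ 0.04  0.33 -0.06]
shift in new tool axes [ 0.0026 -0.381   0.005 ]
s -1 rotvec deg [-1.7996e+02  1.0000e-01  5.2000e-01]
shift in new tool axes [ 0.0026  0.381  -0.005 ]
shift in tool [ 0.0022 -0.381   0.0047]
```

View pics/s7g.png

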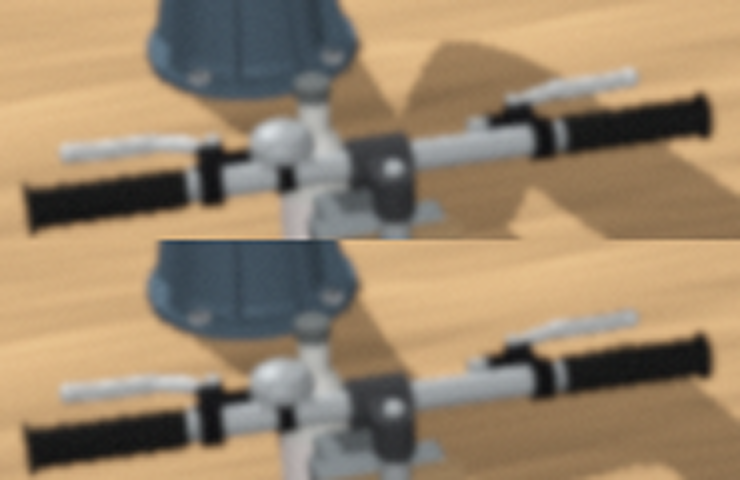

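The left lever is back out and the bar looks the same as before. Next I'll move over to the right side, staying high over the bottle.

Request:
drive_tool([
  [0,-0.04,0,0,0.3,0,-1],
  [0,-0.04,0,0,0,0,-1],
  [0,-0.04,0,0,0,0,-1],
  [0,-0.04,0,0,0,0,-1],
  [0,-0.04,0,0,0,0,-1],
  [0,-0.04,0,0,0,0,-1],
  [0,-0.04,0,0,0,0,-1],
  [0,-0.04,0,0,0,0,-1],
  [0,-0.04,0,0,0,0,-1],
  [0,-0.021,0,0,0,0,-1],
])

```text
time_s: 10.45
eef_pos: [0.4167, -0.2028, 0.2671]
eef_rot: [0.705, 0.02, 0.709, -0.019]
wrist_force: [-0.4, 0.1, -1.2]
opening: -0.002
```

Request:
drive_tool([
  [0.02,0,0,0,0,0,-1],
  [0.04,0,0,0,0,0,-1],
  [0.03,0,0,0,0,0,-1],
  [0.02,0,0,0,0,0,-1],
  [0,0,0,0,0,0,-1],
])

```text
time_s: 11.08
eef_pos: [0.4152, -0.1999, 0.1559]
eef_rot: [0.704, 0.02, 0.71, -0.018]
wrist_force: [-0.2, 0.0, -0.0]
opening: 0.002
```

Run:
```python
from h import *
c=snap('scene','s8'); p=np.array([.47328,-.2041,.158]); st(p-.018*ex)
im=c['img'][120:200,200:320]; cv2.imwrite('pics/s8g.png',cv2.resize(im[:,:,::-1],None,fx=6,fy=6,interpolation=cv2.INTER_CUBIC))
```

```text
t 11.125 p [ 0.4162 -0.2007  0.1574] F [ 0.4 -0.5  0.7] q [-0.7  -0.01  1.93 -0.    1.23 -2.22] op -0.00013827175239368845
tool axes cols
 [[-0.0069  0.0538  0.9985]
 [ 0.0017  0.9985 -0.0538]
 [-1.      0.0013 -0.007 ]]
s 1 rotvec deg [ 0.04 -0.4  -0.08]
shift in new tool axes [-0.0006 -0.0003  0.0392]
s -1 rotvec deg [-1.7996e+02  1.2000e-01 -6.3000e-01]
shift in new tool axes [-0.0006  0.0003 -0.0392]
shift in tool [-0.0008 -0.0003  0.0392]
```

View pics/s8g.png

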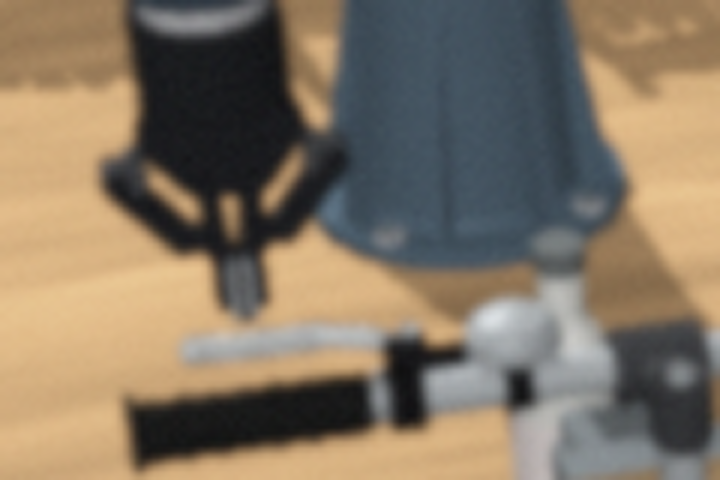

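The fingers are at (240,300), in front of the right blade (180–385,340), near its three-quarter point.

Request:
drive_tool([
  [0,0,0.015,0,-0.4,0,-1],
  [0,0,0.015,0,0,0,-1],
  [0,0,0.009,0,0,0,-1],
  [0,0,0.003,0,0,0,-1],
  [0,0,0.003,0,0,0,-1],
  [0,-0.0013,0.0026,-2,0,0,-1],
  [0,-0.0013,0.0026,-2,0,0,-1],
  [0,0,0,0,0,0,-1],
])

```text
time_s: 12.12
eef_pos: [0.4667, -0.2064, 0.1582]
eef_rot: [0.707, -0.006, 0.707, 0.006]
wrist_force: [-1.7, 1.6, 0.8]
opening: -0.002
```

Run:
```python
from h import *
st()
```

```text
t 12.125 p [ 0.4667 -0.2064  0.1582] F [-1.7  1.6  0.8] q [-0.65  0.09  1.82  0.    1.23 -2.24] op -0.0020873841132915878
tool axes cols
 [[ 1.100e-03 -1.660e-02  9.999e-01]
 [ 6.000e-04  9.999e-01  1.660e-02]
 [-1.000e+00  6.000e-04  1.100e-03]]
s 1 rotvec deg [ 4.07  0.06 -0.03]
s -1 rotvec deg [-1.7593e+02  5.0000e-02  9.0000e-02]
```

Contact has started, so I'll continue along the mirrored arc.

Request:
drive_tool([
  [0,-0.0013,0.0026,-2,0,0,-1],
  [0,-0.0013,0.0026,-2,0,0,-1],
  [0,-0.0013,0.0026,-2,0,0,-1],
  [0,-0.0013,0.0026,-2,0,0,-1],
  [0,0,0,0,0,0,-1],
])

```text
time_s: 12.75
eef_pos: [0.4776, -0.211, 0.1582]
eef_rot: [0.705, -0.055, 0.705, 0.055]
wrist_force: [-3.5, 1.6, 0.6]
opening: 0.001
```

Request:
drive_tool([
  [0,-0.0013,0.0026,-2,0,0,-1],
  [0,-0.0013,0.0026,-2,0,0,-1],
  [0,0,0,0,0,0,-1],
])

```text
time_s: 13.12
eef_pos: [0.4831, -0.2127, 0.1582]
eef_rot: [0.703, -0.08, 0.702, 0.08]
wrist_force: [-4.1, 1.5, -0.4]
opening: -0.001
```

Request:
drive_tool([
  [0,-0.0007,0.0013,-1,0,0,-1],
  [0,0,0,0,0,0,-1],
])

```text
time_s: 13.38
eef_pos: [0.4844, -0.213, 0.1582]
eef_rot: [0.702, -0.086, 0.702, 0.086]
wrist_force: [-4.6, 2.7, 0.4]
opening: 0.0
```

Request:
drive_tool([
  [0,-0.0007,0.0013,-1,0,0,-1],
  [0,0,0,0,0,0,-1],
])

```text
time_s: 13.62
eef_pos: [0.4854, -0.2133, 0.1582]
eef_rot: [0.701, -0.092, 0.701, 0.092]
wrist_force: [-6.2, 3.1, 0.8]
opening: -0.006
```

Request:
drive_tool([
  [0,-0.0003,0.001,0,0,0,-1],
  [0,0,0,0,0,0,-1],
])

```text
time_s: 13.88
eef_pos: [0.4856, -0.2132, 0.158]
eef_rot: [0.701, -0.091, 0.702, 0.092]
wrist_force: [-10.6, 3.0, 2.6]
opening: 0.0
```

Request:
drive_tool([
  [0,-0.0003,0.001,0,0,0,-1],
  [0,0,0,0,0,0,-1],
])

```text
time_s: 14.12
eef_pos: [0.4858, -0.2133, 0.158]
eef_rot: [0.7, -0.091, 0.702, 0.092]
wrist_force: [-14.6, 1.6, 5.1]
opening: -0.0
```

It's at the stop: the position holds while the force goes from 6 to 15 N. Holding.

Request:
drive_tool([
  [0,0,-0.0005,0,0,0,-1],
  [0,0,0,0,0,0,-1],
  [0,0,0,0,0,0,-1],
  [0,0,0,0,0,0,-1],
  [0,0,0,0,0,0,-1],
  [0,0,0,0,0,0,-1],
  [0,0,0,0,0,0,-1],
  [0,0,0,0,0,0,-1],
  [0,0,0,0,0,0,-1],
  [0,0,0,0,0,0,-1],
])

```text
time_s: 15.38
eef_pos: [0.4857, -0.2133, 0.1581]
eef_rot: [0.7, -0.091, 0.702, 0.092]
wrist_force: [-12.7, 3.2, 3.4]
opening: -0.006
```

Run:
```python
from h import *
c=snap('scene','s9'); st()
im=c['img'][120:200,200:320]; cv2.imwrite('pics/s9g.png',cv2.resize(im[:,:,::-1],None,fx=6,fy=6,interpolation=cv2.INTER_CUBIC))
```

```text
t 15.425 p [ 0.4857 -0.2133  0.158 ] F [-11.5   3.5   4.1] q [-0.64  0.14  1.77 -0.    1.24 -2.47] op 0.0002670658504603871
tool axes cols
 [[-0.0027 -0.2574  0.9663]
 [ 0.001   0.9663  0.2574]
 [-1.      0.0017 -0.0024]]
s 1 rotvec deg [18.04 -0.15 -0.08]
s -1 rotvec deg [-1.6196e+02  1.1000e-01 -2.1000e-01]
```

View pics/s9g.png

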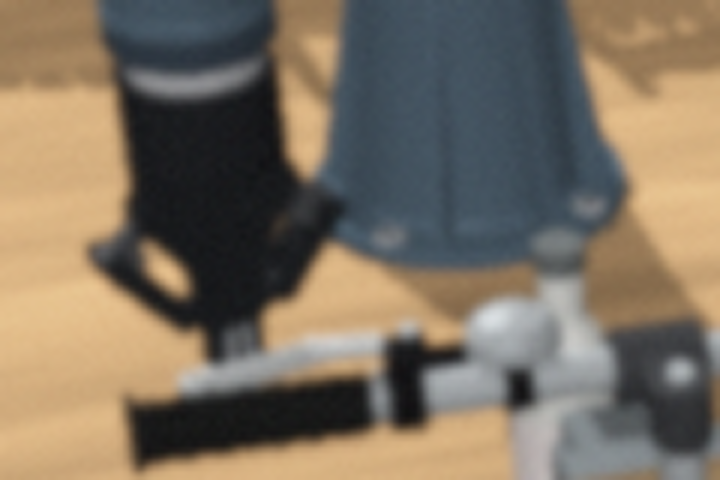

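The right lever is at its stop, with its tip at (185,383) and the bar unmoved. I'll release and clear away.

Request:
drive_tool([
  [0,0.0013,-0.003,2,0,0,-1],
  [0,0.0013,-0.0028,2,0,0,-1],
  [0,0.0013,-0.0026,2,0,0,-1],
  [0,0.0013,-0.0026,2,0,0,-1],
  [0,0.0013,-0.0026,2,0,0,-1],
  [0,0.0013,-0.0026,2,0,0,-1],
  [0,0.0013,-0.0026,2,0,0,-1],
  [0,0.0013,-0.0026,2,0,0,-1],
  [0,0.0013,-0.0026,2,0,0,-1],
  [0,0,-0.015,0,0,0,-1],
])

```text
time_s: 16.68
eef_pos: [0.4483, -0.2047, 0.159]
eef_rot: [0.708, 0.018, 0.705, -0.019]
wrist_force: [-0.8, 0.1, -0.4]
opening: 0.001
```

Request:
drive_tool([
  [0,0,-0.02,0,0,0,-1],
  [-0.03,0,-0.01,0,0,0,-1],
  [-0.04,0,-0.02,0,0,0,-1],
  [-0.04,0,-0.02,0,0,0,-1],
  [0,0,0,0,0,0,-1],
  [0,0,0,0,0,0,-1],
])

```text
time_s: 17.42
eef_pos: [0.3775, -0.2006, 0.2681]
eef_rot: [0.708, 0.019, 0.706, -0.019]
wrist_force: [-0.0, -0.2, -0.2]
opening: -0.002
```

Run:
```python
from h import *
c=snap('scene','s10'); t=snap('top','top10'); st()
a0=dict(np.load('pics/scene1.npz'))['img'];t0=dict(np.load('pics/top1.npz'))['img']
a=a0[140:200,215:400]; b=c['img'][140:200,215:400]; e=t['img'][180:270,225:410]
cv2.imwrite('pics/s10g.png',cv2.resize(np.vstack([a,b])[:,:,::-1],None,fx=4,fy=4,interpolation=cv2.INTER_CUBIC))
cv2.imwrite('pics/t10.png',t['img'][:,:,::-1])
for n,x,y,(r0,r1,c0,c1) in(('scene bar',a0,c['img'],(150,195,215,400)),('top bar',t0,t['img'],(190,225,235,345))):
    g=[cv2.Canny(cv2.cvtColor(q[r0:r1,c0:c1],cv2.COLOR_RGB2GRAY),50,150).astype(np.float32) for q in(x,y)]
    print(n,cv2.phaseCorrelate(*g))
```

```text
t 17.525 p [ 0.3773 -0.2001  0.267 ] F [-0.6  0.4  0.7] q [-0.77 -0.21  1.88  0.    1.47 -2.29] op -0.0027457499244324507
tool axes cols
 [[ 8.000e-04  5.360e-02  9.986e-01]
 [ 1.100e-03  9.986e-01 -5.360e-02]
 [-1.000e+00  1.200e-03  7.000e-04]]
s 1 rotvec deg [ 0.05  0.04 -0.07]
s -1 rotvec deg [-1.7995e+02  1.0000e-01  6.0000e-02]
scene bar ((-0.0363868900587363, 0.5279134449693572), 0.596002998230634)
top bar ((0.05821616528836415, -0.005397447661092514), 0.7419665041345137)
```

View pics/s10g.png

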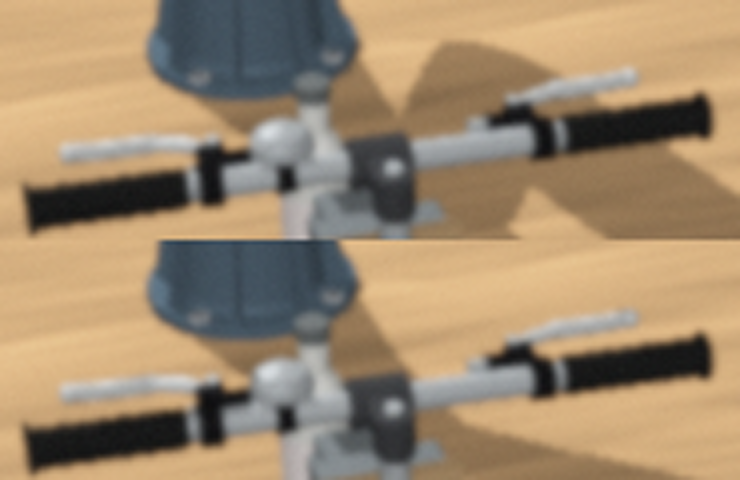

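View pics/t10.png

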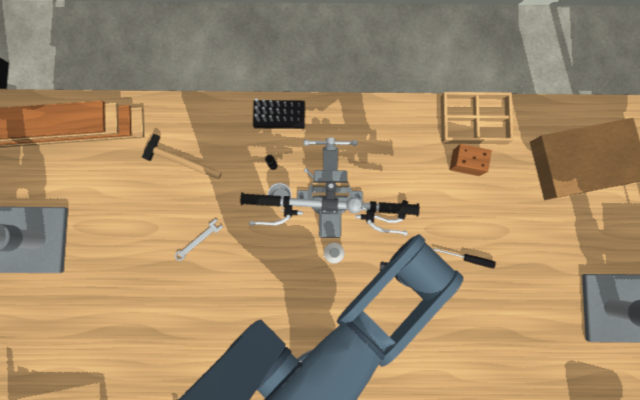

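Both levers are back out, with their tips at (633,317) and (65,392) matching the first picture. The bar and the loose things are unchanged and the arm is clear, so I'm handing in.

```bash
python3 -c "
from bench import hand_in
print(hand_in())"
```

```text
the job is handed in; nothing more can be done
None
```

I checked both brake levers, left first and then right, and handed the job in at about 17.5 s. No verdict was reported.

- **Pressing:** I used the outside of the shut fingers, following each lever's arc. At each stop the finger stayed put while the force rose from about 6 N to 15 N. I then held each lever there at about 12–13 N for more than 1.2 s.
- **Final state:** After the left lever, and again at the end, the pictures matched the first one. Both levers were out and the loose things in view had not moved. The wrist force read about 0 with the arm clear.

Two checks disagreed:

- **Fingertip position:** The wrist and scene depth both put the shut fingertips about 24 mm behind the reported TCP, where the text says 11 mm ahead. I trusted the cameras and worked 33 mm lower, and the contact forces fitted that.
- **Bar shift check:** Comparing the pictures before and after gave 0.06 pixel from the top camera. The scene camera gave 0.5 pixel with a weaker match, which I put down to the arm's moving shadows. By eye the bar had not turned.

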